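Hook the long shelf bracket into the slotted upright

ROBOT

A 6-joint arm with a two-finger parallel gripper is mounted at the origin on a cart in front of the work surface, level with it; the furniture and walls round the work are solid. World frame = base frame: x ahead of the robot, y to its left, z up, the work surface at z = 0. Lengths are in mm, angles in rad, forces in N, time in s.
With the tool pointing down it reaches from about 350 to 725 mm from the base axis. Payload 6 kg.
Tool frame: the origin (TCP) lies midway between the tips of the shut fingers; the grasp point (between the pads) lies 19 mm behind it (pinch_z is the distance from the TCP to the grasp point, in mm); z points along the fingers, y is the line along which they close (so a half turn about z gives the same grasp; the last joint's range is limited). The gripper opens to 85 mm and grips with 20 to 120 N. Pads are 22 mm wide; open, the fingers measure 114 mm over their backs; the gripper's body (76 mm by 85 mm) begins 54 mm behind the grasp point. The pads swing forward as they close: fully open they stand 13 mm farther back than shut.
Start: joints at [0.334, 0.04, 0.085, 0, -1.615, -0.334], TCP at [599.978, 0.018, 231.261] pointing down, gripper open.
Joint ranges: [-2.56, 2.56], [-1.29, 2.01], [-1.08, 1.49], [-3.29, 1.98], [-2.81, -0.18], [-2.99, 2.99]. Speed limits (rad/s): [2.57, 2.57, 3.01, 3.14, 3.14, 3.14].

INTERFACE

Orientations are given as a unit quaternion [w, x, y, z].
In Python, from workcell import get_obs, camera, finish_job, pinch_z gives the robot as it stands. The module is installed in compiled form; this text tells all that it offers.
- The arm moves only by the tool apply_moves, never from a script. Its argument "motion" is a list of rows, each an object with "dp": the shift along the tool's x, y, z normalised to -1 to 1, where 1 is 250 mm, a list of three; "angular": the turn, a rotation vector about the tool's x, y, z normalised to -1 to 1, where 1 is 90 degrees, a list of three; "gripper": the gripper command: -1 is shut, 1 is fully open, values between are in proportion. In form: [{"dp": [dx, dy, dz], "angular": [ax, ay, az], "gripper": gripper}, ...]. A call has 1 to 12 rows; each row shifts and turns the commanded pose from where the row before left it, along the tool's axes as they then stand; what a row does not reach is not made up. A row lasts 1/8 s, in which the tool goes at most 62.5 mm and 10.7 degrees, less where a joint would pass 70% of its speed; a pose out of reach is approached as far as the arm can. A call with a number of a shift or a turn outside -1 to 1 is refused whole. A call with a gripper value outside its range is refused whole. The fingers move at their own pace and stop on an object; "squeeze" is the grip in N (left out, the last holds). Time passes only in rows, so rows that do not move let the fingers close. It gives the time, the measured TCP pose, the force, the opening and the grip force at its end, in the units of the state.
- get_obs(): the state, without advancing time (a new reading comes with each control period).
- camera(name): name is "scene" or "side" or "wrist"; returns a dict with "color" (420x560x3 uint8, red, green, blue), "depth" (420x560 float32, mm along the optical axis (not along the pixel's ray), 0 where there is no reading), "mtx" (3x3 intrinsics, pixels), "pose" (4x4, takes a point from camera to world coordinates); the wrist camera has in their place "T_tool_cam" (4x4, takes a point from camera to tool coordinates, whose origin is the TCP and whose axes are the flange's). Camera axes: x right, y up, looking along -z (the intrinsics and any distortion apply to the point x, -y, -z); pixel columns grow to the right and rows downward; lengths in mm; the calibration is good to about 2 mm. A picture is of the moment at which its call begins: read the wrist's pose just before it.
- finish_job(): hands the job in; it is judged then, once.
The state is a dict: "time": time; "qpos": joint angles; "qd": joint speeds; "joint_torque": joint torques, N m; "position": TCP position; "tcp_rot": TCP orientation; "force": force on the tool from outside, world axes, zero at the start; "torque": the same for the moment, N m; "width": opening from 0.0 (shut) to 1.0 (fully open); "finger_force": force on a finger pad.
Only numpy, scipy, OpenCV 4.12 (cv2) and the standard library are available. Lean on these libraries where they do the work, as an engineer would, in place of code of your own. Each camera call takes 0.05 s, during which the arm holds its last target. There are 200 camera calls.

TASK

Take the longer of the two metal shelf brackets, hook both its claws into the two slots of the upright and press it down until it is fully seated and the spring catch has snapped out over the upper claw, then let go of it. Leave the shorter bracket where it stands.

Things in the scene. Friction and masses are not known exactly. Their poses are not given: they have to be found in the camera images.
- long_bracket_centre (a point): The bracket to hang (sizes in mm): loose aluminium box section on its flat foot, right way up; body 170 long (x), 30 wide (y), 80 high, about 0.35 kg. Point: body centre, 40 above its underside, 85 from the flat rear face. x points to the rear face and claws, z up. Grip the parallel sides at the centre, in the upper 40. Front tip: upturned lip, 8 high.
- long_bracket_claw (a point): (mm) On the rear face, underside of the upper claw's tongue (28 above the centre; lower claw's is 54 lower). Claws: 8 wide, stick out 17; tongue 7 high, hook turns down 11 below the tongue. Hooks slope inside, so lowering draws the rear face to the upright; to pass behind the plate the rear face must be within 5 mm of the upright's face.
- short_bracket_centre (a point): The short bracket, to be left alone: same make, width, height and claws, but the body is only 100 mm long. Point: body centre, 40 mm above the underside; x towards its claws. The two brackets may stand in either order.
- upright_sill (a point): Fixed steel upright (mm): 60 wide, 172 high, front plate 5 thick, foot plate 8 high, 25 out in front. Two slots one over the other, 32 wide, 42 high, sills 54 apart. Point: front face, middle of the upper slot's lower edge (sill), 118 above the bench. x points level into the upright, z up. Claws enter raised 23 (13 to 33); seated, the tongues rest on the sills: upper claw point at this point.
- catch (a joint): Spring catch inside the upright behind the upper slot, in m: 0 = sprung out, 0.014 = fully back. Flat underside 10 mm above the sill, sloped top. The entering upper claw pushes it back about 8 mm (light spring, under 1 N); when the claw is right down it snaps out over the tongue and reads about 0. A downward press of 3 to 15 N seats it. Let go, the hung bracket's tip may droop a few mm.

How it is judged:
By the outcome, as a careful person would: the job done as asked, in the order asked, and still so for the second after the job is handed in, with the robot touching nothing.
It also fails if it takes over 37 s, if anything falls off the work surface, if the arm or the gripper's body presses on something with over 40 N, if the wrist force passes 120 N, or if a joint passes its speed limit or range.

## Working session

There is one attempt and no reset: what is moved stays moved. The work goes in short steps, Python scripts to look and compute and a tool call to move; the robot and the scene stay as the last step left them, time stands still between calls to the robot, and variables do not carry over. Pictures are saved under pics/ and viewed, at most 10 in all, crops included, and the job is handed in when it is done.

Besides the shell and the picture viewer there is one more tool, called by a JSON object that holds its "method" and its "body", one argument or row to a line. apply_moves: Moves the arm, as the interface text tells. Scaled input: -1 to 1 covers 250 mm each way for a shift and 90 degrees each way for a turn. Its arguments: {"type":"object","properties":{"motion":{"type":"array","items":{"type":"object","properties":{"dp":{"type":"array","items":{"type":"number","minimum":-1,"maximum":1}},"angular":{"type":"array","items":{"type":"number","minimum":-1,"maximum":1}},"gripper":{"type":"number"}}}},"squeeze":{"type":"number"}},"required":["motion"]}

```bash
mkdir -p pics
cat > h.py <<'E'
import numpy as np, cv2, pickle
from workcell import get_obs, camera, finish_job, pinch_z
from scipy.spatial.transform import Rotation as R
def grab(n):
    o=get_obs(); c=camera(n)
    if 'pose' not in c:
        T=np.eye(4); q=o['tcp_rot']; T[:3,:3]=R.from_quat([q[1],q[2],q[3],q[0]]).as_matrix(); T[:3,3]=o['position']
        c['pose']=T@np.array(c['T_tool_cam'])
    return c
def cloud(c):
    d=c['depth']; K=np.array(c['mtx']); v,u=np.mgrid[:d.shape[0],:d.shape[1]]
    P=np.stack([(u-K[0,2])/K[0,0]*d,-(v-K[1,2])/K[1,1]*d,-d],-1)
    T=np.array(c['pose']); W=P@T[:3,:3].T+T[:3,3]; W[d<=0]=np.nan; return W
def save(n,img): cv2.imwrite('pics/'+n,img[:,:,::-1])
E
python3 - <<'E'
from h import *
print(get_obs(), pinch_z if not callable(pinch_z) else pinch_z())
ims=[]
for n in('scene','side'):
    c=grab(n); pickle.dump(c,open(n+'.pkl','wb')); save(n+'1.png',c['color']); print(n,list(c.keys()),np.round(c['pose'],2).tolist(),c['mtx'])
E
```

```text
{'time': 0.0, 'qpos': array([ 3.33692940e-01,  4.08184088e-02,  8.38228587e-02, -4.79988024e-04,
       -1.61546083e+00, -3.33666244e-01]), 'qd': array([ 4.12668315e-04, -2.05225081e-04,  8.16976876e-04,  9.18789566e-04,
       -1.74391700e-04, -9.91767024e-05]), 'joint_torque': array([-7.27207535e-04, -3.68200672e+01,  3.47413230e+01,  6.93227157e+00,
       -5.48646509e-03, -9.47124363e-06]), 'position': array([5.99687199e+02, 8.94926449e-02, 2.30278534e+02]), 'tcp_rot': array([ 6.42114588e-04,  7.07123392e-01, -7.07089642e-01, -5.78032066e-04]), 'force': array([-0.18774481,  0.71505031,  0.50393799]), 'torque': array([0.05431424, 0.00766759, 0.00435962]), 'finger_force': 0.0, 'width': 0.9940364876812865} 18.700000000000003
scene ['color', 'depth', 'mtx', 'pose'] [[0.83, 0.37, -0.42, 235.69], [-0.56, 0.56, -0.61, -737.71], [0.01, 0.74, 0.67, 712.08], [0.0, 0.0, 0.0, 1.0]] [[399.02507227   0.         272.18284544]
 [  0.         399.02507227 210.76224697]
 [  0.           0.           1.        ]]
side ['color', 'depth', 'mtx', 'pose'] [[-0.95, 0.14, -0.29, 325.83], [-0.32, -0.38, 0.87, 628.08], [0.01, 0.91, 0.41, 483.98], [0.0, 0.0, 0.0, 1.0]] [[412.39255686   0.         287.78810025]
 [  0.         412.39255686 214.01889983]
 [  0.           0.           1.        ]]
```

View pics/scene1.png

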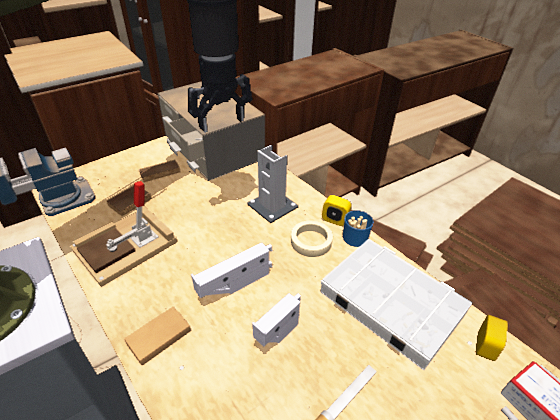

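View pics/side1.png

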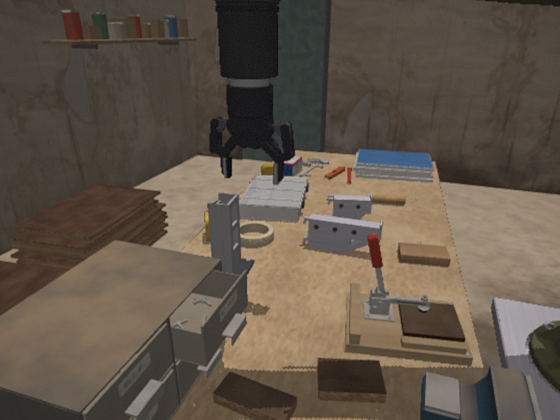

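The scene view shows the long bracket at about (233,270), the short one at (277,322) and the upright at (272,185). The claws point right, towards +x, as do the slots' depth. Next I measure them from depth.

Run:
```python
from h import *
C={n:pickle.load(open(n+'.pkl','rb')) for n in('scene','side')}
W={n:cloud(C[n]) for n in C}
def roi(n,u0,u1,v0,v1):
    w=W[n][v0:v1,u0:u1].reshape(-1,3); return w[np.isfinite(w[:,0])]
for nm,sel in {'long':[('scene',185,280,235,305),('side',300,385,210,260)],'short':[('scene',248,305,290,350),('side',328,375,190,222)],'upright':[('scene',245,300,145,225),('side',208,262,190,275)]}.items():
  for s in sel:
    w=roi(*s); z=w[:,2]; print(nm,s[0],len(w),'ground',np.median(z[abs(z)<8]) if (abs(z)<8).any() else None)
    lo,hi=((50,95) if nm!='upright' else (20,190))
    p=w[(z>lo)&(z<hi)]
    if len(p)<10: continue
    med=np.median(p[:,:2],0); p=p[np.linalg.norm(p[:,:2]-med,axis=1)<130]
    print('  z pct',np.percentile(p[:,2],[1,50,90,99]).round(1),'x',np.percentile(p[:,0],[1,50,99]).round(1),'y',np.percentile(p[:,1],[1,50,99]).round(1))
    r=cv2.minAreaRect(p[:,:2].astype(np.float32)); print('  rect',r)
    t=p[p[:,2]>np.percentile(p[:,2],99)-5]; print('  top',len(t),cv2.minAreaRect(t[:,:2].astype(np.float32)))
def crop(n,u0,u1,v0,v1,k): return cv2.resize(C[n]['color'][v0:v1,u0:u1],None,fx=k,fy=k,interpolation=cv2.INTER_CUBIC)
a=crop('scene',185,315,140,300,3.6)[:576]; b=crop('side',205,385,185,280,1.75)
h=max(a.shape[0],b.shape[0]); im=np.zeros((h,a.shape[1]+b.shape[1],3),np.uint8); im[:a.shape[0],:a.shape[1]]=a; im[:b.shape[0],a.shape[1]:]=b
print(im.shape); save('crop1.png',im)
```

```text
long scene 6614 ground 1.0557182637238611
  z pct [50.8 79.7 82.1 88.8] x [388.3 467.6 566.1] y [-261.  -255.1 -229.5]
  rect ((462.95556640625, -270.04638671875), (161.8312530517578, 168.5632781982422), 60.94892501831055)
  top 40 ((466.2274475097656, -238.0404052734375), (158.51283264160156, 31.42375946044922), 5.396149158477783)
long side 4237 ground -0.3442312565785528
  z pct [50.7 72.4 80.2 84.6] x [389.4 475.  568.8] y [-255.8 -228.7 -223.8]
  rect ((481.02105712890625, -239.86013793945312), (183.89874267578125, 34.22606658935547), 0.5223355889320374)
  top 225 ((472.6922607421875, -239.88116455078125), (167.2873992919922, 31.596498489379883), 0.3374830484390259)
short scene 3403 ground 0.9805982327226275
  z pct [50.7 80.2 82.4 89.5] x [431.6 477.6 541.4] y [-419.9 -401.4 -374.9]
  rect ((489.117431640625, -394.474853515625), (114.27769470214844, 31.112937927246094), 12.164899826049805)
  top 46 ((435.9014892578125, -406.3682861328125), (4.806795120239258, 30.11371421813965), 14.558122634887695)
short side 1499 ground -0.7504708057696803
  z pct [50.6 71.3 80.1 86.3] x [433.1
[... 254 characters left out ...]
043945)
upright scene 4380 ground 1.033699832515822
  z pct [ 22.2 109.3 165.5 172.9] x [668.  684.  718.1] y [-99.5 -88.7 -36.9]
  rect ((697.4755859375, -108.95988464355469), (48.270565032958984, 148.3503875732422), 6.002877712249756)
  top 124 ((692.0418701171875, -68.40873718261719), (46.0434455871582, 63.27012252807617), 6.242905616760254)
upright side 4575 ground 0.2809413290069642
  z pct [ 22.6 110.7 164.3 172.2] x [668.5 683.2 714.3] y [-96.7 -37.9 -32.4]
  rect ((693.76708984375, -64.46853637695312), (46.466190338134766, 64.8086166381836), 6.4286980628967285)
  top 148 ((692.9998168945312, -65.10387420654297), (43.823116302490234, 62.25755310058594), 7.41139030456543)
(576, 783, 3)
```

View pics/crop1.png

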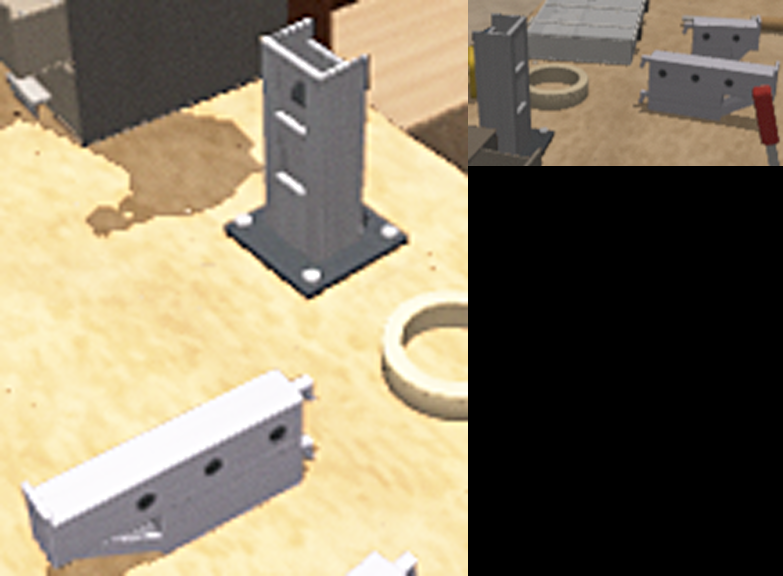

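{"method": "apply_moves", "body": {
  "motion": [
    {"dp":[0,0,0],"angular":[0,0,0.111],"gripper":1},
    {"dp":[0,0,0],"angular":[0,0,0.111],"gripper":1},
    {"dp":[0,0,0],"angular":[0,0,0.111],"gripper":1},
    {"dp":[0,0,0],"angular":[0,0,0.111],"gripper":1},
    {"dp":[0,0,0],"angular":[0,0,0.111],"gripper":1},
    {"dp":[0,0,0],"angular":[0,0,0.111],"gripper":1},
    {"dp":[0,0,0],"angular":[0,0,0.111],"gripper":1},
    {"dp":[0,0,0],"angular":[0,0,0.111],"gripper":1},
    {"dp":[0,0,0],"angular":[0,0,0.112],"gripper":1}
  ]
}}

```text
time: 1.23
position: [599.8, 0.1, 230.7]
tcp_rot: [-0.001, 0.003, 1.0, -0.0]
force: [0.5, 0.1, 0.4]
width: 1.002
finger_force: 0.0
```

{"method": "apply_moves", "body": {
  "motion": [
    {"dp":[0.06,-0.12,0],"angular":[0,0,0],"gripper":1},
    {"dp":[0.06,-0.12,0],"angular":[0,0,0],"gripper":1},
    {"dp":[0.07,-0.12,0],"angular":[0,0,0],"gripper":1},
    {"dp":[0.07,-0.12,0],"angular":[0,0,0],"gripper":1},
    {"dp":[0.06,-0.12,0],"angular":[0,0,0],"gripper":1},
    {"dp":[0.06,-0.12,0],"angular":[0,0,0],"gripper":1},
    {"dp":[0.07,-0.12,0],"angular":[0,0,0],"gripper":1},
    {"dp":[0.066,-0.12,0],"angular":[0,0,0],"gripper":1},
    {"dp":[0,0,0],"angular":[0,0,0],"gripper":1},
    {"dp":[0,0,0],"angular":[0,0,0],"gripper":1}
  ]
}}

```text
time: 2.48
position: [471.0, -239.8, 230.9]
tcp_rot: [-0.0, 0.0, 1.0, 0.0]
force: [-0.5, 0.5, -0.0]
width: 1.0
finger_force: 0.0
```

Run:
```python
from h import *
o=get_obs(); print(o['time'],o['position'],o['tcp_rot'],o['qpos'],o['force'])
c=grab('wrist'); W=cloud(c); save('w1.png',c['color'])
z=W[...,2]; m=(z>70)&(z<85)&(W[...,1]>-290)&(W[...,1]<-190)
p=W[m]; print(len(p), cv2.minAreaRect(p[:,:2].astype(np.float32)), np.percentile(p,[1,50,99],axis=0).round(1))
```

```text
2.475 [ 470.98728301 -239.75920885  230.92853271] [-2.66217569e-04  1.34234223e-04  9.99999941e-01  1.72255624e-04] [-9.01214606e-02 -1.50145750e-01 -9.84621605e-02 -2.95673011e-04
 -1.62304115e+00 -1.48095869e+00] [-0.51859875  0.54487269 -0.00725509]
5104 ((479.32440185546875, -245.05465698242188), (182.81814575195312, 29.742919921875), 0.8286441564559937) [[ 393.1 -260.    73.9]
 [ 463.8 -245.    78.5]
 [ 562.  -230.3   80.1]]
```

View pics/w1.png

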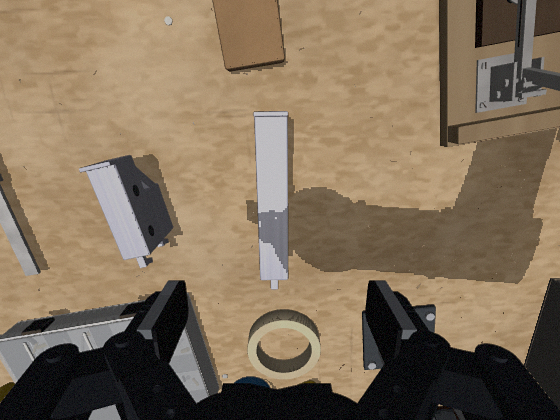

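The wrist view shows the bracket's top spanning columns 255–290 and rows 112–282, claws towards the fingers and its yaw nearly zero. I'll shift 3 mm in −y and go down.

{"method": "apply_moves", "body": {
  "motion": [
    {"dp":[0,-0.012,0.15],"angular":[0,0,0],"gripper":1},
    {"dp":[0,0,0.15],"angular":[0,0,0],"gripper":1},
    {"dp":[0,0,0.15],"angular":[0,0,0],"gripper":1},
    {"dp":[0,0,0.15],"angular":[0,0,0],"gripper":1},
    {"dp":[0,0,0.08],"angular":[0,0,0],"gripper":1},
    {"dp":[0,0,0.07],"angular":[0,0,0],"gripper":1},
    {"dp":[0,0,0],"angular":[0,0,0],"gripper":1}
  ]
}}

```text
time: 3.4
position: [470.4, -242.4, 42.5]
tcp_rot: [-0.001, -0.0, 1.0, 0.0]
force: [0.5, 1.0, 0.7]
width: 1.002
finger_force: 0.0
```

{"method": "apply_moves", "body": {
  "motion": [
    {"dp":[0,0,0],"angular":[0,0,0],"gripper":-1},
    {"dp":[0,0,0],"angular":[0,0,0],"gripper":-1},
    {"dp":[0,0,0],"angular":[0,0,0],"gripper":-1},
    {"dp":[0,0,0],"angular":[0,0,0],"gripper":-1},
    {"dp":[0,0,0],"angular":[0,0,0],"gripper":-1},
    {"dp":[0,0,0],"angular":[0,0,0],"gripper":-1},
    {"dp":[0,0,0],"angular":[0,0,0],"gripper":-1}
  ],
  "squeeze": 60
}}

```text
time: 4.28
position: [471.3, -243.2, 44.6]
tcp_rot: [0.0, -0.0, 1.0, -0.0]
force: [-0.8, 0.9, 6.0]
width: 0.344
finger_force: 60.1
```

{"method": "apply_moves", "body": {
  "motion": [
    {"dp":[0,0,-0.1],"angular":[0,0,0],"gripper":-1},
    {"dp":[0,0,-0.1],"angular":[0,0,0],"gripper":-1},
    {"dp":[0,0,-0.1],"angular":[0,0,0],"gripper":-1},
    {"dp":[-0.06,0.129,0],"angular":[0,0,0],"gripper":-1},
    {"dp":[-0.06,0.129,0],"angular":[0,0,0],"gripper":-1},
    {"dp":[-0.06,0.129,0],"angular":[0,0,0],"gripper":-1},
    {"dp":[-0.06,0.129,0],"angular":[0,0,0],"gripper":-1},
    {"dp":[-0.06,0.129,0],"angular":[0,0,0],"gripper":-1},
    {"dp":[0,0,0],"angular":[0,0,-0.07],"gripper":-1},
    {"dp":[0,0,0],"angular":[0,0,0],"gripper":-1},
    {"dp":[0,0,0],"angular":[0,0,0],"gripper":-1},
    {"dp":[0,0,0],"angular":[0,0,0],"gripper":-1}
  ]
}}

```text
time: 5.78
position: [545.7, -82.1, 118.4]
tcp_rot: [-0.0, -0.054, 0.999, 0.0]
force: [0.4, 0.1, -4.0]
width: 0.346
finger_force: 60.5
```

Run:
```python
from h import *
o=get_obs(); print(o['time'],o['position'],o['tcp_rot'],o['force'],o['width'])
ims=[]
for n,(u0,u1,v0,v1) in {'scene':(195,305,130,250),'side':(205,325,160,270)}.items():
    c=grab(n); pickle.dump(c,open(n+'2.pkl','wb'))
    ims.append(cv2.resize(c['color'][v0:v1,u0:u1],(400,int(400*(v1-v0)/(u1-u0))),interpolation=cv2.INTER_CUBIC)[:360])
    W=cloud(c).reshape(-1,3); W=W[np.isfinite(W[:,0])]
    a=np.radians(6.3); d=np.array([np.cos(a),np.sin(a)]); nrm=np.array([-d[1],d[0]])
    q=(W[:,:2]-[670.6,-68.5]); s=q@d; t=q@nrm; z=W[:,2]
    m=(abs(t)<13)&(s>-230)&(s<-45)&(z>130)&(z<170); print(n,'top z',np.median(z[m]))
    m=(abs(t)<30)&(s>-230)&(s<-20)&(z>85)&(z<165)
    print(' body s',np.percentile(s[m],[1,99]).round(1),'t',np.percentile(t[m],[1,50,99]).round(1),'z',np.percentile(z[m],[1,50,99]).round(1))
    # side-face yaw
    m2=m&(z<145)&(z>95)&(s>-210); pts=np.c_[s,t][m2]; tm=np.median(pts[:,1]); pts=pts[abs(pts[:,1]-tm)<5]; print(' side fit',np.polyfit(pts[:,0],pts[:,1],1))
    m=(abs(t)<24)&(abs(s)<12)&(z>15)&(z<168); print(' face s',np.median(s[m]), 't',np.percentile(t[(abs(s)<8)&(z>20)&(z<165)&(abs(t)<45)],[1,99]))
    for z0 in range(30,165,30):
        mm=m&(abs(z-z0)<15); print('  ',z0,np.median(s[mm]).round(2),end='')
    print()
save('ins1.png',np.hstack(ims))
```

```text
5.775 [545.65110997 -82.10423802 118.41845193] [-3.42342767e-04 -5.40334235e-02  9.98539068e-01  4.49681190e-05] [ 0.43727299  0.12231911 -3.99048025] 0.345697935419057
scene top z 154.7270501433419
 body s [-208.7  -29.4] t [-27.6 -13.9  16.5] z [ 86.7 135.5 162.5]
 side fit [ 4.5315180e-03 -1.3862708e+01]
 face s 1.0660663364650014 t [-31.7814713  29.6310366]
   30 0.97   60 1.06   90 1.15   120 1.12   150 1.04
side top z 153.99397728907235
 body s [-207.3  -27.4] t [-12.1  15.6  29. ] z [ 86.  129.6 160.7]
 side fit [8.08981370e-03 1.69022295e+01]
 face s 1.6837776857304763 t [-28.95651762  32.48594906]
   30 1.65   60 1.68   90 1.69   120 1.73   150 1.86
```

View pics/ins1.png

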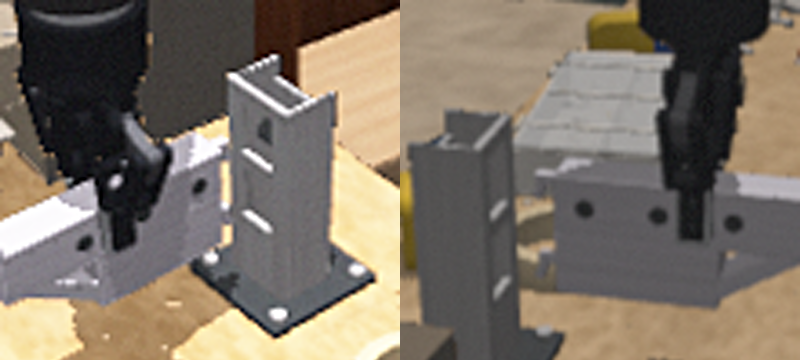

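Both views show the claws level and in line with the slots. The bracket is raised about 24 mm, with a gap of about 39 mm to the upright. Moving in.

{"method": "apply_moves", "body": {
  "motion": [
    {"dp":[-0.04,0,0.004],"angular":[0,0,0],"gripper":-1},
    {"dp":[-0.04,0,0],"angular":[0,0,0],"gripper":-1},
    {"dp":[-0.04,0,0],"angular":[0,0,0],"gripper":-1},
    {"dp":[-0.02,0,0],"angular":[0,0,0],"gripper":-1},
    {"dp":[0,0,0],"angular":[0,0,0],"gripper":-1}
  ]
}}

```text
time: 6.5
position: [581.0, -77.9, 117.5]
tcp_rot: [-0.0, -0.055, 0.998, -0.0]
force: [-0.4, -0.8, -4.4]
width: 0.342
finger_force: 60.6
```

{"method": "apply_moves", "body": {
  "motion": [
    {"dp":[-0.008,0,0],"angular":[0,0,0],"gripper":-1},
    {"dp":[0,0,0],"angular":[0,0,0],"gripper":-1}
  ]
}}

```text
time: 6.75
position: [582.6, -77.7, 117.7]
tcp_rot: [-0.0, -0.055, 0.998, 0.0]
force: [-0.4, 0.0, -3.8]
width: 0.344
finger_force: 60.6
```

```bash
cat > m.py <<'E'
from h import *
import sys
o=get_obs(); print(o['time'],o['position'],o['tcp_rot'],o['force'],o['torque'],o['width'])
ims=[]
for n,(u0,u1,v0,v1) in {'scene':(205,305,130,230),'side':(205,305,170,270)}.items():
    c=grab(n)
    ims.append(cv2.resize(c['color'][v0:v1,u0:u1],(400,400),interpolation=cv2.INTER_CUBIC))
    W=cloud(c).reshape(-1,3); W=W[np.isfinite(W[:,0])]
    a=np.radians(6.3); d=np.array([np.cos(a),np.sin(a)]); nrm=np.array([-d[1],d[0]])
    q=(W[:,:2]-[670.6,-68.5]); s=q@d; t=q@nrm; z=W[:,2]
    m=(abs(t)<13)&(s>-155)&(s<-8)&(z>110)&(z<165)
    m&=abs(z-np.median(z[m]))<6
    print(n,'top z',np.median(z[m]),'slope',np.polyfit(s[m],z[m],1))
    m=(abs(t)<24)&(s>-190)&(s<-125)&(z>60)&(z<170); print(' tip s',np.percentile(s[m],[0.5,2]))
save(sys.argv[1],np.hstack(ims))
E
python3 m.py ins2.png
```

```text
6.75 [582.59611169 -77.68151911 117.71776079] [-1.59615488e-04 -5.49392646e-02  9.98489685e-01  7.40528656e-06] [-0.40895764  0.04693698 -3.77467599] [-0.07760501  0.38630139  0.04566248] 0.3436453826862626
scene top z 153.98628716696385 slope [-4.45094270e-03  1.53492164e+02]
 tip s [-172.07497399 -171.73054071]
side top z 153.05551920011393 slope [-6.34924114e-05  1.53035219e+02]
 tip s [-170.75288913 -170.64900259]
```

View pics/ins2.png

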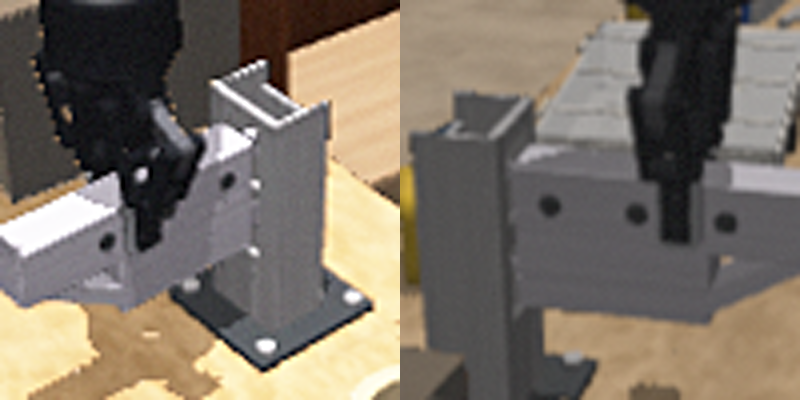

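The claws are inside the slots with a gap of about 2.5 mm. I'll advance 2 mm and start lowering.

{"method": "apply_moves", "body": {
  "motion": [
    {"dp":[-0.008,0,0],"angular":[0,0,0],"gripper":-1},
    {"dp":[0,0,0.02],"angular":[0,0,0],"gripper":-1},
    {"dp":[0,0,0.02],"angular":[0,0,0],"gripper":-1},
    {"dp":[0,0,0],"angular":[0,0,0],"gripper":-1}
  ]
}}

```text
time: 7.35
position: [584.6, -77.4, 106.9]
tcp_rot: [-0.0, -0.055, 0.998, 0.0]
force: [-1.2, -0.5, -5.4]
width: 0.341
finger_force: 60.5
```

{"method": "apply_moves", "body": {
  "motion": [
    {"dp":[0,0,0.012],"angular":[0,0,0],"gripper":-1},
    {"dp":[0,0,0.012],"angular":[0,0,0],"gripper":-1},
    {"dp":[0,0,0],"angular":[0,0,0],"gripper":-1}
  ]
}}

```text
time: 7.72
position: [584.6, -77.5, 101.6]
tcp_rot: [-0.0, -0.055, 0.998, -0.0]
force: [-3.6, -0.7, -5.2]
width: 0.352
finger_force: 60.7
```

{"method": "apply_moves", "body": {
  "motion": [
    {"dp":[0,0,0.012],"angular":[0,0,0],"gripper":-1},
    {"dp":[0,0,0.008],"angular":[0,0,0],"gripper":-1},
    {"dp":[0,0,0],"angular":[0,0,0],"gripper":-1}
  ]
}}

```text
time: 8.1
position: [584.6, -77.6, 96.7]
tcp_rot: [-0.0, -0.055, 0.998, -0.0]
force: [-3.6, -0.5, -2.7]
width: 0.349
finger_force: 60.7
```

{"method": "apply_moves", "body": {
  "motion": [
    {"dp":[0,0,0.006],"angular":[0,0,0],"gripper":-1},
    {"dp":[0,0,0],"angular":[0,0,0],"gripper":-1}
  ]
}}

```text
time: 8.35
position: [584.6, -77.6, 95.4]
tcp_rot: [-0.0, -0.055, 0.998, -0.0]
force: [-4.5, -1.4, -2.2]
width: 0.345
finger_force: 60.9
```

{"method": "apply_moves", "body": {
  "motion": [
    {"dp":[0,0,0.006],"angular":[0,0,0],"gripper":-1},
    {"dp":[0,0,0],"angular":[0,0,0],"gripper":-1}
  ]
}}

```text
time: 8.6
position: [584.6, -77.7, 94.6]
tcp_rot: [-0.0, -0.055, 0.998, -0.0]
force: [-7.3, -0.1, 0.6]
width: 0.342
finger_force: 61.3
```

{"method": "apply_moves", "body": {
  "motion": [
    {"dp":[0,0,0.004],"angular":[0,0,0],"gripper":-1},
    {"dp":[0,0,0],"angular":[0,0,0],"gripper":-1}
  ]
}}

```text
time: 8.85
position: [584.6, -77.7, 94.5]
tcp_rot: [0.0, -0.055, 0.998, -0.0]
force: [-9.4, 0.6, 4.5]
width: 0.342
finger_force: 61.9
```

{"method": "apply_moves", "body": {
  "motion": [
    {"dp":[0,0,0.003],"angular":[0,0,0],"gripper":-1},
    {"dp":[0,0,0],"angular":[0,0,0],"gripper":-1}
  ]
}}

```text
time: 9.1
position: [584.5, -77.7, 94.4]
tcp_rot: [0.0, -0.055, 0.998, -0.0]
force: [-12.7, 0.3, 8.2]
width: 0.346
finger_force: 62.3
```

```bash
python3 m.py ins3.png
```

```text
9.1 [584.5219561  -77.74632085  94.38986618] [ 1.92402957e-04 -5.51971164e-02  9.98475361e-01 -4.42352565e-04] [-12.74692058   0.33717969   8.2275745 ] [0.37741796 3.71638665 0.03305695] 0.3458779213887916
scene top z 130.85652937974186 slope [-1.54175320e-03  1.30568254e+02]
 tip s [-170.52900232 -169.9784863 ]
side top z 129.77613394953838 slope [3.61740371e-03 1.30117847e+02]
 tip s [-168.94740929 -168.73076498]
```

View pics/ins3.png

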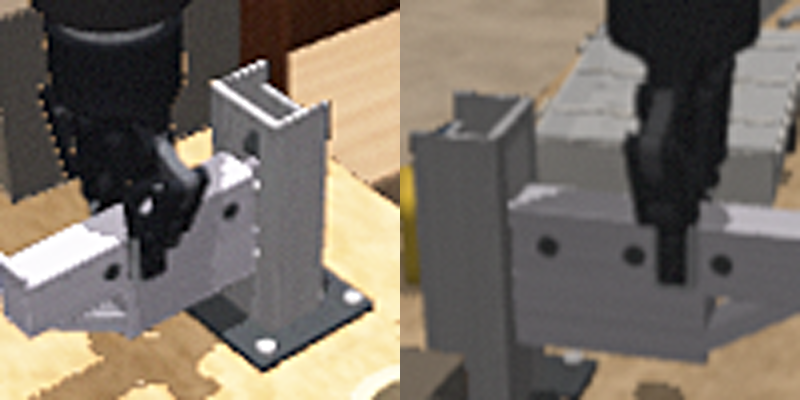

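The bracket's top is at about 130 mm, level, with the rear face against the upright, so it is seated. I'll relax the preload, open and retreat upwards.

{"method": "apply_moves", "body": {
  "motion": [
    {"dp":[0.004,0,-0.004],"angular":[0,0,0],"gripper":-1},
    {"dp":[0,0,0],"angular":[0,0,0],"gripper":-1}
  ],
  "squeeze": 30
}}

```text
time: 9.45
position: [584.4, -77.6, 94.2]
tcp_rot: [0.001, -0.055, 0.998, -0.0]
force: [-4.9, -0.5, 2.5]
width: 0.341
finger_force: 61.2
```

{"method": "apply_moves", "body": {
  "motion": [
    {"dp":[0,0,0],"angular":[0,0,0],"gripper":0.6},
    {"dp":[0,0,0],"angular":[0,0,0],"gripper":0.6},
    {"dp":[0,0,0],"angular":[0,0,0],"gripper":0.6},
    {"dp":[0,0,0],"angular":[0,0,0],"gripper":0.6},
    {"dp":[0,0,0],"angular":[0,0,0],"gripper":0.6}
  ]
}}

```text
time: 10.07
position: [583.8, -77.5, 93.0]
tcp_rot: [-0.0, -0.055, 0.998, -0.0]
force: [-0.4, 0.7, 0.1]
width: 0.802
finger_force: 0.0
```

{"method": "apply_moves", "body": {
  "motion": [
    {"dp":[0,0,-0.1],"angular":[0,0,0],"gripper":0.6},
    {"dp":[0,0,-0.15],"angular":[0,0,0],"gripper":0.6},
    {"dp":[0,0,-0.15],"angular":[0,0,0],"gripper":0.6},
    {"dp":[0.15,0,-0.1],"angular":[0,0,0],"gripper":0.6},
    {"dp":[0.15,0,0],"angular":[0,0,0],"gripper":0.6},
    {"dp":[0,0,0],"angular":[0,0,0],"gripper":0.6},
    {"dp":[0,0,0],"angular":[0,0,0],"gripper":0.6}
  ]
}}

```text
time: 10.95
position: [509.4, -85.7, 218.1]
tcp_rot: [0.0, -0.055, 0.998, 0.0]
force: [0.6, -1.0, 0.8]
width: 0.802
finger_force: 0.0
```

```bash
python3 m.py ins4.png
python3 - <<'E'
from h import *
c=grab('wrist'); W=cloud(c); s=c['color']; T=np.linalg.inv(c['pose'])
p=T@np.array([675,-68,130,1]); K=np.array(c['mtx']); u=K[0,0]*p[0]/-p[2]+K[0,2]; v=K[1,1]*-p[1]/-p[2]+K[1,2]; print(u,v)
u=int(np.clip(u,80,480)); v=int(np.clip(v,80,340))
a=cv2.resize(s[v-80:v+80,u-80:u+80],(400,400),interpolation=cv2.INTER_CUBIC)
b=cv2.imread('pics/ins4.png')[:,:400,::-1]; save('ins5.png',np.hstack([b,a]))
E
```

```text
10.95 [509.38226426 -85.70710308 218.07137722] [ 1.63161388e-04 -5.50096286e-02  9.98485809e-01  6.17375786e-05] [ 0.57400395 -0.99229801  0.77575616] [-0.00497201 -0.0430322  -0.0547062 ] 0.8019672728843263
scene top z 127.34525890399357 slope [3.62920892e-02 1.30337985e+02]
 tip s [-172.98646528 -172.5825406 ]
side top z 126.4034308786243 slope [4.19164172e-02 1.29838621e+02]
 tip s [-171.7331922  -171.16365887]
276.9731221472746 389.762491403955
```

View pics/ins5.png

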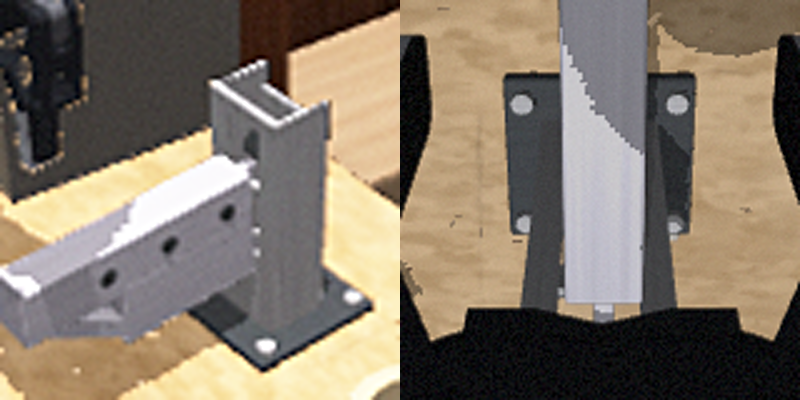

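The bracket hangs with its rear top at about 130 mm, but the tip droops about 6 mm. I'll check the catch from close up, so I need the wrist camera's geometry first.

Run:
```python
from h import *
c=camera('wrist'); print(np.round(c['T_tool_cam'],3).tolist(), np.round(c['mtx'],1).tolist())
```

```text
[[0.0, 0.945, 0.326, 84.723], [1.0, -0.0, -0.001, -1.325], [-0.0, 0.326, -0.945, -141.301], [0.0, 0.0, 0.0, 1.0]] [[315.0, 0.0, 276.4], [0.0, 315.0, 217.6], [0.0, 0.0, 1.0]]
```

{"method": "apply_moves", "body": {
  "motion": [
    {"dp":[0,0,0],"angular":[0,0,-0.111],"gripper":0.6},
    {"dp":[0,0,0],"angular":[0,0,-0.111],"gripper":0.6},
    {"dp":[0,0,0],"angular":[0,0,-0.111],"gripper":0.6},
    {"dp":[0,0,0],"angular":[0,0,-0.111],"gripper":0.6},
    {"dp":[0,0,0],"angular":[0,0,-0.111],"gripper":0.6},
    {"dp":[0,0,0],"angular":[0,0,-0.111],"gripper":0.6},
    {"dp":[0,0,0],"angular":[0,0,-0.111],"gripper":0.6},
    {"dp":[0,0,0],"angular":[0,0,-0.111],"gripper":0.6},
    {"dp":[0,0,0],"angular":[0,0,-0.112],"gripper":0.6}
  ]
}}

```text
time: 12.28
position: [509.5, -85.7, 217.5]
tcp_rot: [0.0, 0.747, -0.665, -0.0]
force: [-1.0, -0.5, 0.2]
width: 0.799
finger_force: 0.0
```

{"method": "apply_moves", "body": {
  "motion": [
    {"dp":[0,0,0],"angular":[0,0,-0.111],"gripper":0.6},
    {"dp":[0,0,0],"angular":[0,0,-0.111],"gripper":0.6},
    {"dp":[0,0,0],"angular":[0,0,-0.111],"gripper":0.6},
    {"dp":[0,0,0],"angular":[0,0,-0.111],"gripper":0.6},
    {"dp":[0,0,0],"angular":[0,0,-0.111],"gripper":0.6},
    {"dp":[0,0,0],"angular":[0,0,-0.111],"gripper":0.6},
    {"dp":[0,0,0],"angular":[0,0,-0.111],"gripper":0.6},
    {"dp":[0,0,0],"angular":[0,0,-0.111],"gripper":0.6},
    {"dp":[0,0,0],"angular":[0,0,-0.112],"gripper":0.6}
  ]
}}

```text
time: 13.4
position: [509.5, -85.8, 217.5]
tcp_rot: [0.0, 0.998, 0.058, -0.001]
force: [-0.7, 0.2, -1.0]
width: 0.802
finger_force: 0.0
```

{"method": "apply_moves", "body": {
  "motion": [
    {"dp":[0.13,0,0],"angular":[0,0,0],"gripper":0.6},
    {"dp":[0.17,0,0],"angular":[0,0,0],"gripper":0.6},
    {"dp":[0.17,0,0],"angular":[0,0,0],"gripper":0.6},
    {"dp":[0.17,0,0.02],"angular":[0,0,0],"gripper":0.6},
    {"dp":[0,0,0],"angular":[0,0,0],"gripper":0.6},
    {"dp":[0,0,0],"angular":[0,0,0],"gripper":0.6}
  ]
}}

```text
time: 14.15
position: [668.3, -68.4, 212.2]
tcp_rot: [0.0, 0.998, 0.055, -0.001]
force: [-0.9, 0.6, -0.1]
width: 0.801
finger_force: 0.0
```

Run:
```python
from h import *
o=get_obs(); print(o['time'],o['position'],o['tcp_rot'],o['force'])
c=grab('wrist'); pickle.dump(c,open('wr.pkl','wb'))
T=np.linalg.inv(c['pose']); K=np.array(c['mtx'])
p=T@np.array([682,-67,128,1]); u=K[0,0]*p[0]/-p[2]+K[0,2]; v=K[1,1]*-p[1]/-p[2]+K[1,2]; print(u,v)
u=int(np.clip(u,60,500)); v=int(np.clip(v,60,360))
save('top.png',cv2.resize(c['color'][v-60:v+60,u-60:u+60],(600,600),interpolation=cv2.INTER_CUBIC))
```

```text
14.15 [668.32207451 -68.35274718 212.15114329] [ 2.58800181e-04  9.98489973e-01  5.49278620e-02 -7.97574361e-04] [-0.85282249  0.59582356 -0.09996231]
274.8869137579785 207.5010759208503
```

View pics/top.png

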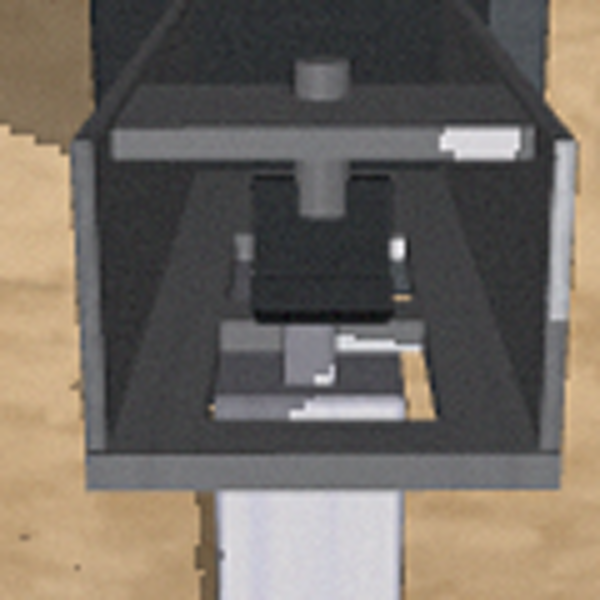

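The view into the upright from above shows the black catch block at crop (320,250). Its front edge, near row 315, lies over the tongue and hides the hook. I'll work out how far out it sits.

Run:
```python
from h import *
c=pickle.load(open('wr.pkl','rb')); W=cloud(c)
a=np.radians(6.3); d=np.array([np.cos(a),np.sin(a)]); nrm=np.array([-d[1],d[0]])
u0,v0=274-60,207-60
for cu in (265,320,312,370):
  for cv in range(190,480,15):
    w=W[v0+cv//5,u0+cu//5]; q=w[:2]-[670.6,-68.5]; print(cu,cv,'s %.1f t %.1f z %.1f'%(q@d-1.4,q@nrm,w[2]))
```

```text
265 190 s 27.9 t 5.9 z 130.3
265 205 s 26.1 t 5.9 z 132.0
265 220 s 23.6 t 5.9 z 131.2
265 235 s 21.4 t 5.9 z 131.2
265 250 s 19.2 t 6.0 z 131.6
265 265 s 16.9 t 6.0 z 131.2
265 280 s 17.8 t 5.7 z 142.1
265 295 s 15.5 t 5.7 z 141.8
265 310 s 13.7 t 5.7 z 143.1
265 325 s 2.9 t 6.5 z 116.8
265 340 s 0.6 t 6.5 z 117.4
265 355 s -3.6 t 6.7 z 112.8
265 370 s -3.9 t 6.5 z 119.0
265 385 s -4.2 t 6.4 z 125.0
265 400 s -5.2 t 6.3 z 128.8
265 415 s -8.1 t 6.3 z 127.7
265 430 s 4.0 t 5.2 z 163.7
265 445 s 4.1 t 5.0 z 169.1
265 460 s 2.8 t 5.0 z 170.8
265 475 s 1.4 t 5.0 z 172.4
320 190 s 28.6 t -2.0 z 133.4
320 205 s 26.3 t -2.0 z 132.9
320 220 s 23.6 t -2.1 z 131.0
320 235 s 21.2 t -2.1 z 130.6
320 250 s 19.2 t -2.1 z 131.6
320 265 s 16.8 t -2.1 z 130.9
320 280 s 17.7 t -2.0 z 141.6
320 295 s 15.5 t -2.0 z 141.8
320 310 s 13.5 t -2.0 z 142.3
320 325 s 5.3 t -2.1 z 124.1
320 340 s 3.1 t -2.1 z 124.8
320 355 s 0.0 t -2.1 z 123.0
320 370 s -2.5 t -2.1 z 123.0
320 385 s -4.0 t -2.1 z 125.6
320 400 s -5.8 t -2.1 z 127.2
320 415 s -7.7 t -2.1 z 128.7
320 430 s 3.9 t -1.9 z 163.5
320 445 s 3.8 t -1.9
[... 553 characters left out ...]
 3.6 t -0.6 z 162.8
312 445 s 3.5 t -0.6 z 167.6
312 460 s 2.6 t -0.6 z 170.5
312 475 s 0.6 t -0.6 z 170.6
370 190 s 28.0 t -9.3 z 130.8
370 205 s 26.1 t -9.2 z 132.0
370 220 s 23.6 t -9.3 z 131.2
370 235 s 21.1 t -9.4 z 130.3
370 250 s 19.4 t -9.3 z 132.1
370 265 s 17.1 t -9.3 z 132.2
370 280 s 17.6 t -9.0 z 141.4
370 295 s 15.4 t -9.0 z 141.6
370 310 s nan t nan z nan
370 325 s 3.0 t -10.0 z 117.2
370 340 s 0.2 t -10.1 z 116.4
370 355 s -3.8 t -10.3 z 112.0
370 370 s -4.3 t -10.1 z 117.9
370 385 s -4.2 t -9.9 z 125.1
370 400 s -5.6 t -9.8 z 127.9
370 415 s -7.7 t -9.8 z 128.7
370 430 s 3.7 t -8.4 z 163.2
370 445 s 3.5 t -8.3 z 167.7
370 460 s 3.1 t -8.1 z 171.7
370 475 s 0.9 t -8.2 z 171.3
```

The catch's state is still not clear. I'll compare the catch's depth as seen through the slot before insertion and now.

Run:
```python
from h import *
a=np.radians(6.3); d=np.array([np.cos(a),np.sin(a)]); nrm=np.array([-d[1],d[0]])
for n in('scene','side'):
  now=grab(n); pickle.dump(now,open(n+'3.pkl','wb'))
  for tag,c in(('init',pickle.load(open(n+'.pkl','rb'))),('pre',pickle.load(open(n+'2.pkl','rb'))),('now',now)):
    W=cloud(c); q=W[...,:2]-[670.6,-68.5]; s=q@d-1.4; t=q@nrm; z=W[...,2]
    m=(s>3)&(s<35)&(abs(t)<20)&(z>119)&(z<158)
    v,u=np.where(m); print(n,tag,len(u))
    for i in range(len(u)): print('(%d,%d) s%.1f t%.1f z%.1f g%d'%(u[i],v[i],s[v[i],u[i]],t[v[i],u[i]],z[v[i],u[i]],c['color'][v[i],u[i]].mean()),end='; ')
    print()
```

```text
scene init 25
(268,162) s14.2 t6.7 z143.9 g88; (267,163) s11.6 t7.5 z141.6 g72; (268,163) s14.4 t6.9 z140.7 g59; (269,163) s13.8 t2.4 z143.4 g84; (267,164) s10.4 t5.9 z140.1 g62; (268,164) s11.2 t3.1 z141.2 g57; (269,164) s12.9 t1.3 z141.4 g80; (266,165) s10.4 t9.8 z134.9 g60; (267,165) s10.0 t5.5 z137.5 g61; (268,165) s11.9 t4.0 z137.4 g58; (269,165) s11.3 t-0.6 z140.1 g78; (266,166) s9.6 t8.9 z132.8 g57; (267,166) s9.3 t4.7 z135.1 g62; (268,166) s10.6 t2.4 z135.9 g58; (269,166) s10.1 t-2.1 z138.6 g77; (262,167) s3.8 t17.6 z127.5 g112; (266,167) s9.1 t8.3 z130.2 g53; (267,167) s9.7 t5.2 z131.7 g43; (268,167) s9.2 t0.7 z134.4 g60; (269,167) s10.7 t-1.4 z134.9 g78; (268,168) s9.0 t0.5 z131.6 g44; (269,168) s9.2 t-3.2 z133.5 g79; (262,169) s4.0 t18.0 z121.1 g109; (269,169) s8.8 t-3.7 z131.0 g71; (268,174) s3.8 t-5.8 z119.2 g114; 
scene pre 26
(262,161) s3.0 t16.4 z146.7 g101; (268,162) s14.4 t6.9 z143.7 g83; (267,163) s11.5 t7.3 z141.8 g70; (268,163) s12.8 t5.0 z142.4 g58; (269,163) s13.2 t1.6 z144.1 g84; (267,164) s11.4 t7.1 z138.9 g56; (268,164) s9.8 t1.4 z142.8 g56; (269,164) s14.3 
[... 2682 characters left out ...]
.9 z121.5 g87; 
side now 20
(234,205) s5.2 t-17.2 z152.2 g79; (235,205) s3.4 t-18.2 z152.0 g81; (234,206) s4.7 t-15.6 z150.6 g81; (234,207) s4.9 t-15.8 z148.3 g80; (234,208) s5.7 t-17.8 z145.1 g80; (235,208) s3.1 t-16.7 z145.8 g82; (235,210) s3.3 t-16.5 z141.4 g81; (235,211) s3.6 t-17.2 z138.8 g80; (235,212) s3.9 t-17.6 z136.3 g81; (235,213) s3.3 t-15.7 z134.9 g80; (235,214) s3.5 t-16.0 z132.5 g82; (235,215) s3.6 t-15.9 z130.2 g79; (235,216) s4.1 t-17.0 z127.4 g81; (235,217) s3.2 t-14.3 z126.4 g76; (235,218) s3.7 t-15.5 z123.5 g77; (235,219) s4.4 t-17.1 z120.4 g81; (232,220) s5.2 t-1.0 z125.3 g93; (232,221) s3.3 t4.3 z125.6 g96; (232,223) s3.6 t4.1 z120.9 g86; (232,224) s3.0 t5.9 z119.5 g87;
```

The catch surface seen through the slot is the same as before insertion: s ≈ 9 mm at z ≈ 131, sloping to 14 mm at z ≈ 144. So the catch is fully sprung out, and the tongue lies below it. The robot is clear of everything, so I'm handing in.

```bash
python3 -c "
from workcell import finish_job; print(finish_job())"
```

```text
the job is handed in; nothing more can be done
None
```

The long bracket hangs in both slots, pressed down and let go; depth readings show the catch sprung out over the upper claw. Its tip droops about 6 mm, the short bracket was left alone, and the job was handed in at about 14 s.

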